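# Press the brass bushing into the banding-wheel base

## Task

The green base of the sculptor's turntable needs its new bearing. Take the brass-coloured flanged bushing, put its sleeve into the bore of the green hub and press it fully home, so that the underside of its flange sits flush on the hub, then let go. Leave the dark steel and the white bushing where they stand.

Things in the scene. Friction and masses are not known exactly. Their poses are not given: they have to be found in the camera images.
- brass_bushing: Loose brass-coloured flanged bushing, 62 mm tall, 80 g, upright on its sleeve. From below: sleeve 28.5 mm in diameter, 36 mm long (lowest 6 mm taper to 24 mm); flange 52 mm wide, 6 mm thick; round head 34 mm wide, 20 mm tall, to grip and press on, its flat top with a 12 mm blind hole. Origin: centre of the sleeve's lower end; z along the axis, up to the head.
- shoulder (a point): Point on the brass bushing's axis at the underside of its flange, 36 mm above the sleeve's lower end and 26 mm below the top of the head.
- wheel_base: Dark green round base, 150 mm wide and 14 mm thick at the rim, fixed to the table; in its middle a hub 68 mm wide whose flat top is 58 mm above the table. Origin: centre of its underside. The bore points straight up: 40 mm wide at the mouth, a 5 mm deep chamfer narrows it to 30 mm; 43 mm deep in all.
- bore_mouth (a point): Centre of the bore's mouth, level with the hub's flat top. The bore is greased; sprung pads inside make the fit tight: the sleeve drops in freely until the flange is about 11 mm above the hub, and must then be pushed down with roughly 5 to 11 N until the flange stops hard on the hub; it stays where it is pushed.
- steel_bushing: Bystander: loose dark grey steel bushing of the same shape and height, 62 mm, but with a 36 mm sleeve, too thick for the bore. Origin: centre of the sleeve's lower end. Stays where it is.
- white_bushing: Bystander: loose white plastic bushing, 48 mm tall, with a 36 mm sleeve, too thick for the bore. Origin: centre of the sleeve's lower end. Stays where it is.
Not all that is in view belongs to the job. There is more than one size of the brass_bushing; the one meant has the size given above. Of the things that look like the wheel_base, take the one that is farthest from the robot's base at the start.

How it is judged:
At the end, for the whole second after the job is handed in: The brass bushing is at rest in the hub's bore, released: the underside of its flange within 3 mm of the hub's top, centred within 10 mm and upright within 10 degrees; the other two bushings stand where they were (horizontal distance between shoulder and bore_mouth below 0.01 m and z of shoulder in the frame of bore_mouth below 0.003 m and angle between brass_bushing's own z axis and vertical below 0.17 rad and linear speed of brass_bushing below 0.02 m/s); the robot touches nothing.
It fails at once if the steel or the white bushing is moved more than 30 mm or knocked over (distance of any of steel_bushing, white_bushing from where it was at the start of the episode above 0.03 m or angle between any of steel_bushing, white_bushing's own z axis and vertical above 0.5 rad).
It also fails if it takes over 42 s, if anything falls off the work surface, if the arm or the gripper's body presses on something with over 40 N, if the wrist force passes 120 N, or if a joint passes its speed limit or range.

## Robot

A 6-joint arm with a two-finger parallel gripper is mounted at the origin on the work surface; the furniture and walls round the work are solid. World frame = base frame: x ahead of the robot, y to its left, z up, the work surface at z = 0. Lengths are in m, angles in rad, forces in N, time in s.
With the tool pointing down it reaches from about 0.225 to 0.875 m from the base axis. Payload 3.4 kg.
Tool frame: the origin (TCP) lies between the finger pads; the fingertips stand 11 mm ahead of it and the grasp point (between the pads) lies 8 mm behind it; z points along the fingers, y is the line along which they close (so a half turn about z gives the same grasp; the last joint's range is limited). The gripper opens to 85 mm and grips with 20 to 120 N. Pads are 22 mm wide; open, the fingers measure 114 mm over their backs; the gripper's body (76 mm by 85 mm) begins 54 mm behind the grasp point. The pads swing forward as they close: fully open they stand 13 mm farther back than shut.
Start: joints at [-1.365, 0.276, 1.505, -0, 1.361, -0.121], TCP at [0.185, -0.545, 0.242] pointing down, gripper open.
Joint ranges: [-2.89, 2.89], [-0.75, 2.08], [0.22, 2.7], [-1.18, 4.32], [0.11, 2.71], [-2.7, 2.7]. Speed limits (rad/s): [2.57, 2.57, 3.14, 3.14, 3.14, 3.14].

## Interface

Orientations are given as a unit quaternion [w, x, y, z].
In Python, from rig import manip, imaging gives the robot as it stands. The module is installed in compiled form; this text tells all that it offers.
- The arm moves only by the tool jog_arm, never from a script. Its argument "deltas" is one flat list of numbers, 7 for each row, row after row: the turn, a rotation vector about the world's x, y, z in degrees, then the shift along the world's x, y, z in mm, then the opening, from 0 (shut) to 1 (fully open). In form: [ax, ay, az, tx, ty, tz, gripper, ax, ay, az, tx, ty, tz, gripper, ...]. A call has 1 to 20 rows; each row is the pose to reach, as a shift and turn from the pose commanded when the call began; what a row does not reach only later rows make up. A row lasts 1/10 s, in which the tool goes at most 50 mm and 8.59 degrees, less where a joint would pass 70% of its speed; a pose out of reach is approached as far as the arm can. A call with a gripper value outside its range is refused whole. The fingers move at their own pace and stop on an object; "grip_force" is the grip in N (left out, the last holds). Time passes only in rows, so rows that repeat a pose let the fingers close. It gives the time, the measured TCP pose, the force, the opening and the grip force at its end, in the units of the state.
- manip.get_state(): the state, without advancing time (a new reading comes with each control period).
- imaging.get_image(name): name is "side" or "top"; returns the picture (480x640x3 uint8, blue, green, red); there is no depth.
- imaging.calibration(name): a dict with "mtx" (3x3 intrinsics, pixels), "dist" ([k1, k2, p1, p2, k3] as OpenCV has them; the pictures are not rectified), "cam_to_world" (4x4, takes a point from camera to world coordinates). Camera axes: x right, y down, z forward; pixel columns grow to the right and rows downward; lengths in m; the calibration is good to about 2 mm. A picture is of the moment at which its call begins. calibration takes no time and is no camera call.
- manip.sign_off(): hands the job in; it is judged then, once.
The state is a dict: "clock": time; "qpos": joint angles; "qd": joint speeds; "effort": joint torques, N m; "position": TCP position; "ee_rot": TCP orientation; "contact_force": force on the tool from outside, world axes, zero at the start; "moment": the same for the moment, N m; "width": finger opening in m; "gripper_force": force on a finger pad.
Only numpy, scipy, OpenCV 4.12 (cv2) and the standard library are available. Lean on these libraries where they do the work, as an engineer would, in place of code of your own. Each camera call takes 0.05 s, during which the arm holds its last target. There are 200 camera calls.

## Working session

There is one attempt and no reset: what is moved stays moved. The work goes in short steps, Python scripts to look and compute and a tool call to move; the robot and the scene stay as the last step left them, time stands still between calls to the robot, and variables do not carry over. Pictures are saved under pics/ and viewed, at most 10 in all, crops included, and the job is handed in when it is done.

Besides the shell and the picture viewer there is one more tool, called after "Call:" by a JSON object that holds its "api" and its "payload". jog_arm: Moves the arm, as the interface text tells. Its arguments: {"type":"object","properties":{"deltas":{"type":"array"},"grip_force":{"type":"number"}},"required":["deltas"]}

```bash
mkdir -p pics
python3 - <<'E'
from rig import manip, imaging
import cv2
for n in("top","side"):
    cv2.imwrite(f"pics/{n}0.png",imaging.get_image(n)); c=imaging.calibration(n); print(n,c)
print(manip.get_state())
E
```

```text
top {'mtx': array([[522.5564594 ,   0.        , 329.71238163],
       [  0.        , 522.5564594 , 234.50425652],
       [  0.        ,   0.        ,   1.        ]]), 'dist': array([-0.04028802,  0.        ,  0.        ,  0.        ,  0.        ]), 'cam_to_world': array([[ 0.02814169, -0.99391565,  0.10648811,  0.37669363],
       [-0.99956148, -0.02699837,  0.01216326, -0.06016632],
       [-0.00921425, -0.10678371, -0.99423958,  0.9008162 ],
       [ 0.        ,  0.        ,  0.        ,  1.        ]])}
side {'mtx': array([[611.91339626,   0.        , 323.63411829],
       [  0.        , 611.91339626, 230.04223607],
       [  0.        ,   0.        ,   1.        ]]), 'dist': array([-0.16555501,  0.        ,  0.        ,  0.        ,  0.        ]), 'cam_to_world': array([[ 0.98818024, -0.07612246,  0.13306082,  0.30759904],
       [-0.15185796, -0.36746399,  0.9175562 , -1.08345925],
       [-0.02095158, -0.92691725, -0.37468046,  0.48140158],
       [ 0.        ,  0.        ,  0.        ,  1.        ]])}
{'clock': 0.1, 'qpos': array([-1.36498152e+00,  2.76520097e-01,  1.50600318e+00,  1.75901754e-05,
        1.36069884e+00, -1.21011872e-01]), 'qd': array([ 0.00136945, -0.0015199 , -0.00066577, -0.00067572, -0.00072445,
       -0.0003883 ]), 'effort': array([ 1.18478922e-03, -4.17698300e+01, -2.46405530e+01, -2.12521832e-04,
        5.77334882e-03,  4.35805248e-06]), 'position': array([ 0.18449905, -0.54412042,  0.24153418]), 'ee_rot': array([-8.14364496e-04,  9.86677698e-01,  1.62685143e-01, -2.59430303e-05]), 'contact_force': array([-0.68694652,  0.07091175,  0.52322166]), 'moment': array([ 0.02510612,  0.0386126 , -0.01931984]), 'gripper_force': 0.0, 'width': 0.08539380954178469}
```

View pics/top0.png

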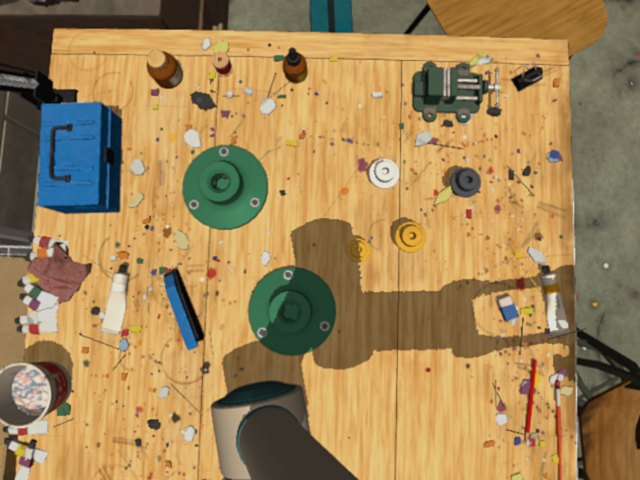

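View pics/side0.png

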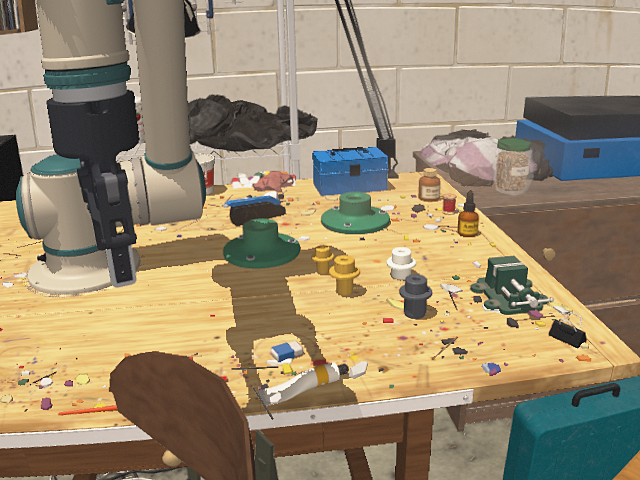

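The top view shows two brass bushings, at (410,236) and a smaller one at (358,249), and two green bases, at (225,187) and (292,311). The larger bushing and the base at (225,187), which is farther from the robot, fit the description. I'll confirm with sizes and a crop.

```bash
cat > h.py <<'E'
import cv2, numpy as np
from rig import manip, imaging
def ray(n,px):
    c=imaging.calibration(n); u=cv2.undistortPoints(np.array([[px]],float),c["mtx"],c["dist"])[0,0]
    T=c["cam_to_world"]; return T[:3,3], T[:3,:3]@np.array([u[0],u[1],1.])
def onplane(n,px,z):
    o,d=ray(n,px); return o+d*(z-o[2])/d[2]
def proj(n,P):
    c=imaging.calibration(n); W=np.linalg.inv(c["cam_to_world"])
    return cv2.projectPoints(np.atleast_2d(np.array(P,float)),cv2.Rodrigues(W[:3,:3])[0],W[:3,3],c["mtx"],c["dist"])[0][:,0]
def blobs(im,lo,hi,amin=60):
    m=cv2.inRange(cv2.cvtColor(im,cv2.COLOR_BGR2HSV),lo,hi)
    m=cv2.morphologyEx(m,cv2.MORPH_CLOSE,np.ones((3,3)))
    return [c for c in cv2.findContours(m,cv2.RETR_EXTERNAL,cv2.CHAIN_APPROX_NONE)[0] if cv2.contourArea(c)>amin]
E
python3 - <<'E'
from h import *
t=cv2.imread("pics/top0.png"); s=cv2.imread("pics/side0.png")
for n,im in(("top",t),("side",s)):
  for nm,lo,hi,a in(("brass",(18,150,60),(30,255,255),150),("green",(65,100,20),(90,255,255),800)):
    for c in blobs(im,lo,hi,a):
        x,y,w,h=cv2.boundingRect(c)
        e=cv2.fitEllipse(c)
        print(n,nm,(x,y,w,h),np.round(e[0],1),np.round(e[1],1),cv2.contourArea(c), np.round(onplane(n,e[0],.04 if nm=="brass" else .014),4))
a=cv2.resize(t[150:280,330:480],None,fx=4,fy=4,interpolation=cv2.INTER_CUBIC)[:, :400]
a=cv2.resize(t[200:270,335:435],(400,280),interpolation=cv2.INTER_CUBIC)
b=cv2.resize(t[137:237,175:275],(400,400),interpolation=cv2.INTER_CUBIC)
c=cv2.resize(s[235:305,300:400],(400,280),interpolation=cv2.INTER_CUBIC)
L=np.vstack([a,c]);R=np.zeros((560,400,3),np.uint8);R[:400]=b
cv2.imwrite("pics/crop0.png",np.hstack([L,R]))
E
```

```text
top brass (346, 238, 25, 25) [358.2 250. ] [23.9 24.1] 449.5 [ 0.4444 -0.0973  0.04  ]
top brass (394, 221, 32, 32) [409.8 236.5] [30.7 31.2] 751.0 [ 0.4692 -0.1822  0.04  ]
top brass (552, 23, 37, 23) [570.6  33.9] [18.8 30.2] 258.0 [ 0.8328 -0.4606  0.04  ]
top green (218, 382, 76, 23) [255.7 392.5] [15.4 71.7] 815.5 [0.2042 0.0663 0.014 ]
top green (249, 268, 86, 87) [291.7 310.7] [84.6 85.9] 5706.0 [0.3409 0.0111 0.014 ]
top green (183, 146, 84, 83) [225.6 187.5] [79.8 81.9] 5076.5 [0.5486 0.133  0.014 ]
side brass (313, 365, 16, 21) [321.2 374.5] [12.2 21.7] 169.0 [ 0.3898 -0.4679  0.04  ]
side brass (312, 246, 48, 50) [337.1 268.8] [32.4 55.6] 1190.0 [ 0.4602 -0.1773  0.04  ]
side brass (459, 220, 20, 15) [468.4 227.2] [14.2 20.8] 201.0 [ 0.742  -0.0449  0.04  ]
side green (224, 237, 76, 31) [262.4 254. ] [26.  71.7] 1192.0 [ 0.343  -0.0336  0.014 ]
```

View pics/crop0.png

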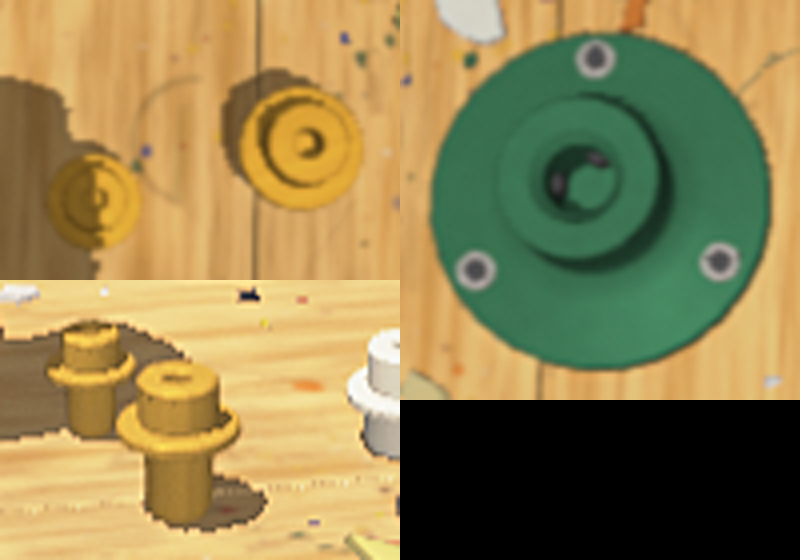

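The crop confirms it. The bushing at (410,236) has a flange about 52 mm wide, and the other one is about 40 mm. The base at (225,187) is at r≈0.56 m, the other at 0.34 m. Next I'll refine the positions.

Run:
```python
from h import *
t=cv2.imread("pics/top0.png")
P=lambda l,px,z,n="top":print(l,np.round(onplane(n,px,z)*1000,1))
P("flange",(409.8,236.5),.041);P("hole",(412.,235.6),.062)
P("hole side",(300+175/4,235+(377-280)/4),.062,"side")
P("base",(225.6,187.5),.013);P("mouth",(219.2,182.2),.058);P("hubrim",(219.7,181.5),.058)
P("white",(384,172),.04);P("steel",(465,181),.05)
for n in("top","side"): print(n,proj(n,[.549,.133,.058]))
from scipy.spatial.transform import Rotation as R
s=manip.get_state();print(R.from_quat(s["ee_rot"],scalar_first=True).as_matrix().round(3))
g=cv2.cvtColor(t,cv2.COLOR_BGR2HSV)
```

```text
flange [ 469.1 -182.1   41. ]
hole [ 468.4 -182.7   62. ]
hole side [ 469.4 -189.    62. ]
base [548.7 133.3  13. ]
mouth [548.6 134.5  58. ]
hubrim [549.8 133.7  58. ]
white [ 576.8 -137.8   40. ]
steel [ 563.  -271.4   50. ]
top [[220.12563307 181.99363494]]
side [[352.95946068 195.92993271]]
[[ 0.947  0.321 -0.   ]
 [ 0.321 -0.947  0.002]
 [ 0.    -0.002 -1.   ]]
```

Call:
{"api": "jog_arm", "payload": {"deltas": [0,0,50,284,361.5,-100,1,0,0,50,284,361.5,-100,1,0,0,50,284,361.5,-100,1,0,0,50,284,361.5,-100,1,0,0,50,284,361.5,-100,1,0,0,50,284,361.5,-100,1,0,0,50,284,361.5,-100,1,0,0,50,284,361.5,-100,1,0,0,50,284,361.5,-100,1,0,0,50,284,361.5,-100,1,0,0,50,284,361.5,-100,1,0,0,50,284,361.5,-100,1,0,0,50,284,361.5,-100,1,0,0,50,284,361.5,-100,1,0,0,50,284,361.5,-100,1,0,0,50,284,361.5,-100,1,0,0,50,284,361.5,-100,1], "grip_force": 60}}

```text
clock: 1.8
position: [0.4684, -0.1835, 0.1425]
ee_rot: [0.0, 0.826, 0.564, 0.0]
contact_force: [0.1, 0.1, -0.1]
width: 0.0854
gripper_force: 0.0
```

Call:
{"api": "jog_arm", "payload": {"deltas": [0,0,0,0.5,0,-40,1,0,0,0,0.5,0,-70,1,0,0,0,0.5,0,-84,1,0,0,0,0.5,0,-84,1,0,0,0,0.5,0,-84,1]}}

```text
clock: 2.3
position: [0.4694, -0.1833, 0.0586]
ee_rot: [0.0, 0.826, 0.564, 0.0]
contact_force: [0.4, -0.5, -0.0]
width: 0.0851
gripper_force: 0.0
```

Run:
```python
from h import *
s=imaging.get_image("side");t=imaging.get_image("top")
a=cv2.resize(s[170:320,260:460],(800,600),interpolation=cv2.INTER_CUBIC)
cv2.imwrite("pics/g1.png",a)
```

```text
(no output)
```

View pics/g1.png

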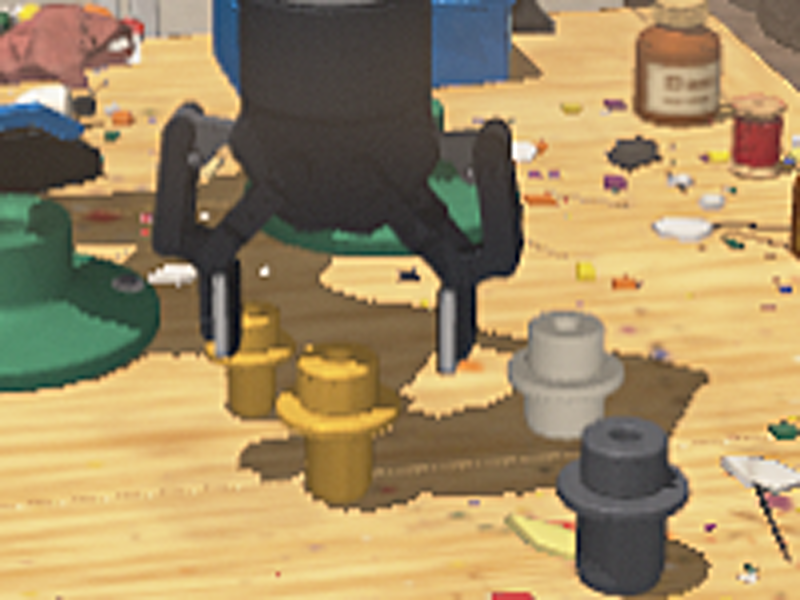

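The picture shows the open fingers straddling the head, with tips at (222,352) and (448,370) and the head at (338,370). I'll go 4 mm lower, still clear of the flange, and close.

Call:
{"api": "jog_arm", "payload": {"deltas": [0,0,0,0,0,-4,1,0,0,0,0,0,-4,0,0,0,0,0,0,-4,0,0,0,0,0,0,-4,0,0,0,0,0,0,-4,0,0,0,0,0,0,-4,0,0,0,0,0,0,-4,0,0,0,0,0,0,-4,0,0,0,0,0,0,-4,0,0,0,0,0,0,-4,0], "grip_force": 60}}

```text
clock: 3.4
position: [0.4694, -0.1833, 0.0548]
ee_rot: [0.0, 0.825, 0.564, 0.0]
contact_force: [-0.4, 0.5, 4.6]
width: 0.0319
gripper_force: 59.5
```

Call:
{"api": "jog_arm", "payload": {"deltas": [0,0,0,0,0,15,0,0,0,0,0,0,50,0,0,0,0,0,0,90,0,0,0,0,0,0,90,0,0,0,0,0,0,90,0]}}

```text
clock: 3.9
position: [0.4692, -0.1832, 0.1446]
ee_rot: [0.001, 0.825, 0.564, 0.0]
contact_force: [0.3, 0.2, -1.2]
width: 0.0319
gripper_force: 59.9
```

Run:
```python
from h import *
s=imaging.get_image("side");t=imaging.get_image("top")
a=cv2.resize(s[120:320,260:460],(600,600),interpolation=cv2.INTER_CUBIC)
cv2.imwrite("pics/g2.png",a);st=manip.get_state();print(st["width"],st["contact_force"],st["position"])
```

```text
0.03175023437869999 [-0.70948089 -0.49977929 -1.47119405] [ 0.46790738 -0.18242896  0.14287479]
```

View pics/g2.png

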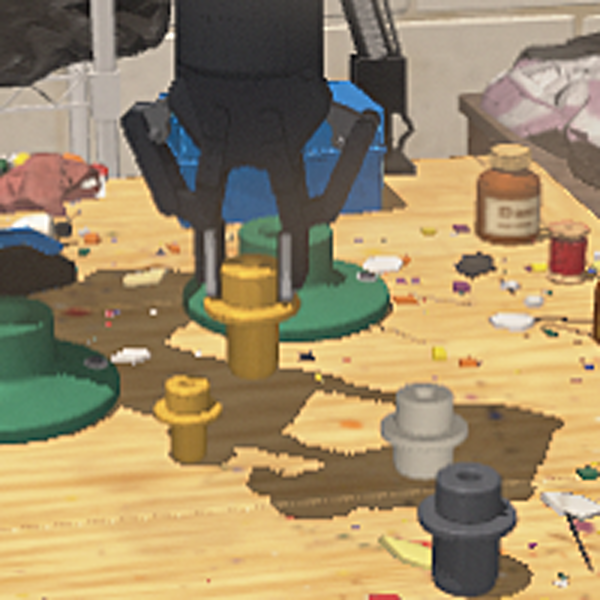

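The bushing is held upright, with the flange at crop (253,308) and the sleeve bottom at (254,372). The 32 mm opening is a little small, so I'll check the offset in the grip using the side view's horizontal and vertical edges.

Run:
```python
from h import *
s=imaging.get_image("side")
for c in blobs(s,(18,120,40),(32,255,255),100):
    x,y,w,h=cv2.boundingRect(c); print((x,y,w,h))
    if 325<x<350 and y<215:
        m=np.zeros(s.shape[:2],np.uint8);cv2.drawContours(m,[c],-1,255,-1)
        for r in range(y,y+h):
            k=np.where(m[r])[0]; print(r,k.min(),k.max(),end="; ")
st=manip.get_state();p=st["position"];print(p)
a=np.linspace(0,2*np.pi,72)
def rim(x,y,r,z): 
    q=proj("side",np.c_[x+r*np.cos(a),y+r*np.sin(a),np.full(72,z)]);return q.min(0).round(1),q.max(0).round(1)
z0=p[2]-.0548
for dy in(0,-.006,-.012):
    x,y=p[0],p[1]+dy
    print(dy,"bottom",rim(x,y,.012,z0),"flange",rim(x,y,.026,z0+.036),rim(x,y,.026,z0+.042),"head",rim(x,y,.017,z0+.062))
```

```text
(296, 385, 103, 22)
(0, 364, 128, 66)
(219, 351, 55, 32)
(58, 351, 73, 19)
(160, 342, 70, 15)
(0, 313, 146, 45)
(543, 271, 67, 63)
(147, 271, 98, 10)
(526, 263, 66, 65)
(13, 258, 24, 15)
(149, 252, 75, 12)
(355, 251, 37, 16)
(0, 238, 640, 174)
(172, 228, 65, 17)
(327, 206, 32, 44)
206 338 348; 207 334 348; 208 333 350; 209 333 350; 210 333 351; 211 333 351; 212 333 351; 213 333 351; 214 333 351; 215 333 351; 216 333 351; 217 333 351; 218 333 351; 219 332 358; 220 327 357; 221 327 357; 222 327 357; 223 327 357; 224 328 358; 225 328 357; 226 329 355; 227 330 353; 228 333 351; 229 335 351; 230 335 351; 231 335 351; 232 335 351; 233 335 351; 234 335 351; 235 335 351; 236 334 356; 237 335 356; 238 335 356; 239 335 358; 240 335 357; 241 334 357; 242 335 357; 243 335 350; 244 336 350; 245 336 350; 246 337 349; 247 338 356; 248 338 356; 249 338 355; (374, 202, 138, 87)
(0, 201, 44, 61)
(278, 189, 46, 22)
(133, 189, 97, 30)
(371, 173, 49, 29)
[ 0.46782743 -0.18242579  0.142622  ]
0 bottom (array([334.5, 240.4]), array([349.3, 246.2])) flange (array([325.5, 216.9]), array([357.9, 228.7])) (array([325.4, 213.5]), array([357.9, 225.1])) head (array([330.8, 203.8]), array([352.2, 211.1]))
-0.006 bottom (array([335.2, 241.8]), array([350. , 247.7])) flange (array([326.1, 218.2]), array([358.7, 230.1])) (array([326. , 214.8]), array([358.7, 226.5])) head (array([331.5, 205.1]), array([353. , 212.4]))
-0.012 bottom (array([335.8, 243.2]), array([350.7, 249.2])) flange (array([326.7, 219.5]), array([359.4, 231.5])) (array([326.6, 216. ]), array([359.4, 227.9])) head (array([332.1, 206.3]), array([353.7, 213.8]))
```

The offset is within 2 mm, well inside the chamfer's reach. I'll carry it over the hub.

Call:
{"api": "jog_arm", "payload": {"deltas": [0,0,0,80,317,0,0,0,0,0,80,317,0,0,0,0,0,80,317,0,0,0,0,0,80,317,0,0,0,0,0,80,317,0,0,0,0,0,80,317,0,0,0,0,0,80,317,0,0,0,0,0,80,317,0,0,0,0,0,80,317,0,0,0,0,0,80,317,0,0,0,0,0,80,317,0,0]}}

```text
clock: 5.15
position: [0.5486, 0.1326, 0.1439]
ee_rot: [-0.0, 0.826, 0.564, -0.001]
contact_force: [-0.3, -0.3, -0.1]
width: 0.0318
gripper_force: 59.8
```

Run:
```python
from h import *
P=[];
for _ in range(3):
    s=imaging.get_image("side"); P.append(manip.get_state()["position"])
print(np.mean(P,0),manip.get_state()["contact_force"])
cv2.imwrite("pics/g3.png",cv2.resize(s[110:260,280:430],(600,600),interpolation=cv2.INTER_CUBIC))
print(proj("side",[[.549,.1335,.058],[.549,.1335,.090]]))
```

```text
[0.54889567 0.13275079 0.14425136] [ 0.30480923  0.25644655 -1.01850252]
[[352.91363326 195.85602176]
 [352.85290845 181.5663204 ]]
```

View pics/g3.png

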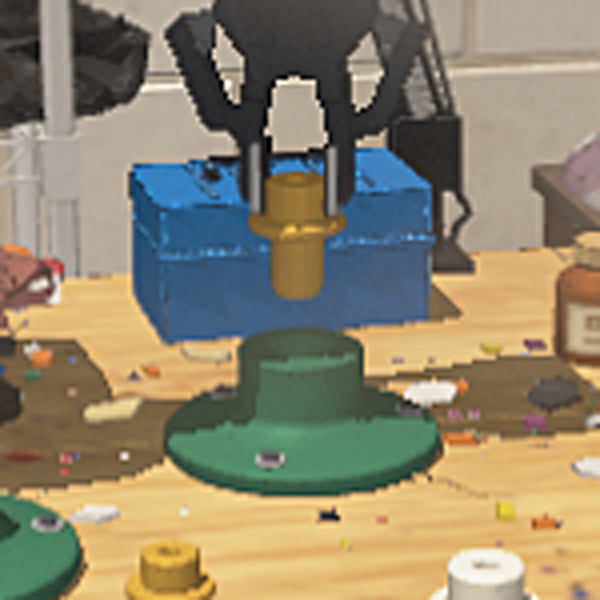

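The sleeve is at crop x≈297 and the hub mouth at (300,347), so they line up to about 1 mm. I'll shift 1 mm and lower it to where it goes in freely.

Call:
{"api": "jog_arm", "payload": {"deltas": [0,0,0,1,1,-20,0,0,0,0,1,1,-30,0,0,0,0,1,1,-35,0,0,0,0,1,1,-40,0,0,0,0,1,1,-44,0,0,0,0,1,1,-44,0]}}

```text
clock: 5.9
position: [0.5503, 0.135, 0.1002]
ee_rot: [0.0, 0.826, 0.564, 0.0]
contact_force: [0.9, -0.1, -1.0]
width: 0.0319
gripper_force: 59.8
```

Call:
{"api": "jog_arm", "payload": {"deltas": [0,0,0,0,0,-4,0,0,0,0,0,0,-8,0,0,0,0,0,0,-11,0,0,0,0,0,0,-11,0]}}

```text
clock: 6.3
position: [0.5503, 0.135, 0.089]
ee_rot: [0.0, 0.826, 0.564, 0.0]
contact_force: [1.1, 0.7, -2.0]
width: 0.0321
gripper_force: 59.8
```

Call:
{"api": "jog_arm", "payload": {"deltas": [0,0,0,0,0,-3,0,0,0,0,0,0,-6,0,0,0,0,0,0,-9,0,0,0,0,0,0,-11,0,0,0,0,0,0,-11,0]}}

```text
clock: 6.8
position: [0.5509, 0.1349, 0.0786]
ee_rot: [0.001, 0.825, 0.564, 0.001]
contact_force: [1.8, 0.2, -1.9]
width: 0.0317
gripper_force: 59.8
```

Run:
```python
from h import *
s=imaging.get_image("side"); print(manip.get_state()["position"],manip.get_state()["contact_force"])
cv2.imwrite("pics/g4.png",cv2.resize(s[130:250,290:410],(600,600),interpolation=cv2.INTER_CUBIC))
```

```text
[0.55087039 0.13488657 0.07842521] [ 2.98975523  1.00578252 -1.10742538]
```

View pics/g4.png

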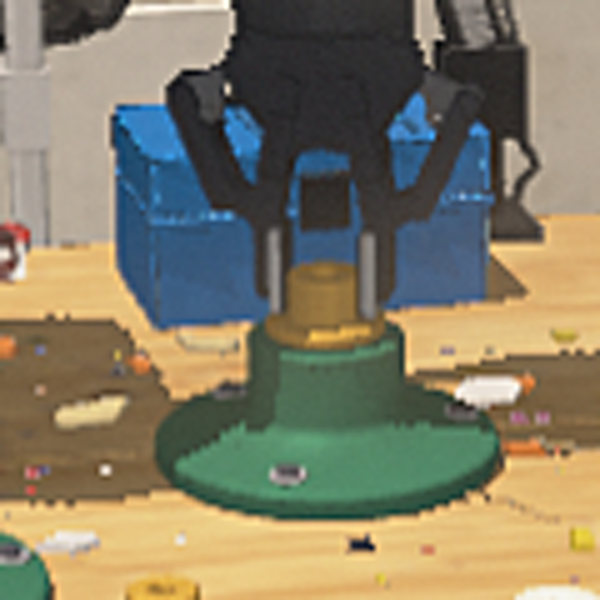

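The sleeve is in the bore with the flange at (325,330), close to the hub. I'll keep pressing until the force shows the hard stop.

Call:
{"api": "jog_arm", "payload": {"deltas": [0,0,0,0,0,-1,0,0,0,0,0,0,-2,0,0,0,0,0,0,-2,0]}}

```text
clock: 7.15
position: [0.5507, 0.135, 0.077]
ee_rot: [0.0, 0.826, 0.564, 0.001]
contact_force: [2.4, 0.8, 4.9]
width: 0.0318
gripper_force: 60.5
```

Call:
{"api": "jog_arm", "payload": {"deltas": [0,0,0,0,0,-1,0,0,0,0,0,0,-2,0,0,0,0,0,0,-2,0]}}

```text
clock: 7.45
position: [0.5508, 0.1351, 0.0768]
ee_rot: [0.0, 0.826, 0.564, 0.001]
contact_force: [-0.3, 0.9, 16.3]
width: 0.0318
gripper_force: 61.9
```

Call:
{"api": "jog_arm", "payload": {"deltas": [0,0,0,0,0,-1,0,0,0,0,0,0,-2,0,0,0,0,0,0,-2,0]}}

```text
clock: 7.75
position: [0.5508, 0.1351, 0.0767]
ee_rot: [0.001, 0.825, 0.564, 0.001]
contact_force: [-4.2, -0.5, 27.4]
width: 0.0317
gripper_force: 62.9
```

That is the hard stop: 27 N with no further travel. I'll ease the push, open and retreat.

Call:
{"api": "jog_arm", "payload": {"deltas": [0,0,0,0,0,4,0,0,0,0,0,0,4,0,0,0,0,0,0,4,1,0,0,0,0,0,4,1,0,0,0,0,0,4,1,0,0,0,0,0,4,1,0,0,0,0,0,4,1,0,0,0,0,0,4,1,0,0,0,0,0,4,1,0,0,0,0,0,4,1,0,0,0,0,0,30,1,0,0,0,0,0,70,1,0,0,0,0,0,110,1,0,0,0,0,0,130,1,0,0,0,0,0,130,1]}}

```text
clock: 9.25
position: [0.5522, 0.1352, 0.2061]
ee_rot: [0.002, 0.825, 0.564, 0.004]
contact_force: [0.7, 0.5, -0.6]
width: 0.0853
gripper_force: 0.0
```

Run:
```python
from h import *
s=imaging.get_image("side"); st=manip.get_state();print(st["width"],st["position"],st["contact_force"])
cv2.imwrite("pics/g5.png",cv2.resize(s[130:330,260:460],(600,600),interpolation=cv2.INTER_CUBIC))
for f in (0,.003,.011): 
  a=np.linspace(0,6.28,60);q=proj("side",np.c_[.549+.017*np.cos(a),.1335+.017*np.sin(a),np.full(60,.084+f)]);print(f,"head top rows",q[:,1].min(),q[:,1].max())
q=proj("side",np.c_[.549+.034*np.cos(a),.1335+.034*np.sin(a),np.full(60,.058)]);print("hub rim rows",q[:,1].min(),q[:,1].max())
```

```text
0.08558510098786865 [0.55082588 0.13498532 0.20378157] [0.15028177 0.00916688 0.05888363]
0 head top rows 181.84969136451502 186.738143528193
0.003 head top rows 180.51643367602003 185.37562094998205
0.011 head top rows 176.9510617496801 181.7316146320462
hub rim rows 190.84122179740115 201.1194810667256
```

View pics/g5.png

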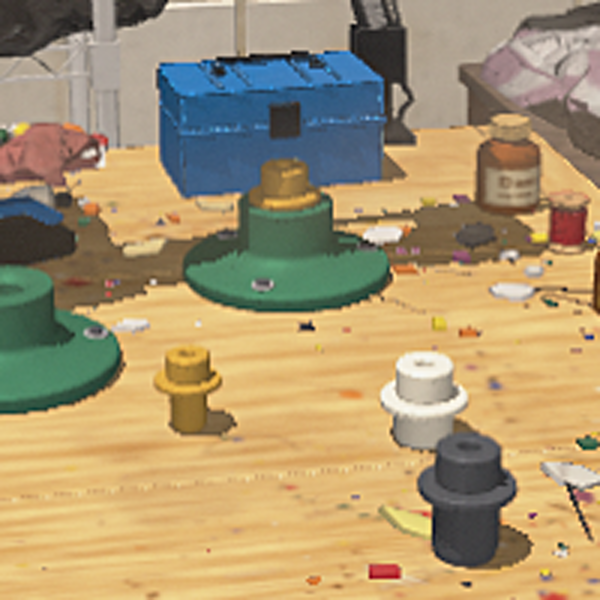

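The bushing is seated and upright, with its head top at (286,160), which is row 183 in the full picture and matches the flush prediction. The steel and white bushings are unmoved, and the gripper is clear.

```bash
python3 -c "
from rig import manip
print(manip.sign_off())"
```

```text
the job is handed in; nothing more can be done
None
```

The brass bushing is pressed home in the far green hub and released, the steel and white bushings are where they stood, and the job is handed in (no verdict was returned).

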